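# Shut and lock the sliding-lid box

## Task

Shut the wooden sliding-lid box: with closed fingertips, push the lid by its crosswise batten until it is fully home against the box's end wall. Only then set a fingertip in the slot of the round cam dial and turn it a quarter-turn clockwise, to its stop, so that its tongue points straight at the lid and locks it. Only push: grip and lift nothing, and leave the other things on the bench where they are.

Things in the scene. Friction and masses are not known exactly. Their poses are not given: they have to be found in the camera images.
- case: the wooden box, fixed to the bench. Origin on the bench surface; own +x is the way the lid closes (away from the robot), z up. Spans x -165 to +130 mm, y +-100 mm. Deck and ledges under the lid 60 mm high; grooved side rails (|y| over 70 mm, tops at 81 mm) hold the lid with 3 mm play; the end wall that stops it has its inner face at x = +117 mm. Dial axis at x = -105 mm, y = 0.
- lid: loose plywood lid, 150 (x) x 160 (y) x 10 mm, about 0.35 kg, captive in the grooves; origin at the centre of its underside, axes as the box's. Starts 18 to 40 mm short of the end wall, towards the dial; fully home its origin is at x = +42 mm in the box's frame. It slides with a few N of friction and stays where it is left.
- batten (a point): middle of the batten's near face (the one towards the dial), 81 mm above the bench; push here towards +x to close the lid. The batten stands across the lid's top: 18 mm thick (from this point towards +x), 110 mm long (y), from 70 (lid's top) to 92 mm above the bench. Over 50 mm are free between it and the dial.
- cam (a joint): angle of the wooden cam dial, rad: 0 = open (tongue across the box, towards its +y), growing clockwise seen from above to a hard stop at 1.571 = locked (tongue points to the box's +x, 4 mm from the edge of the lid when that is home). Starts between 0 and 0.2. Friction about 0.15 N m; it stays where it is left.
- cam_slot (a point): point on the dial's axis, on the slot's floor, 85 mm above the bench. The dial is a disc of 96 mm diameter, top 103 mm above the bench, with one straight slot across it, 36 mm wide, 18 mm deep, open at both ends, along this frame's y axis. The tongue below (28 mm wide, level with the lid) points to its +y, reaches 68 mm from the axis and shows 20 mm beyond the disc.
- glue: yellow glue bottle, 52 mm diameter, 130 mm tall, loose, standing beside the box; not part of the job. Origin at its underside.
- cup: grey pencil cup, 72 mm diameter, 90 mm tall, pencils rising to 125 mm, loose, standing beside the box; not part of the job. Origin at its underside.
- sander: cork-faced wooden sanding block 100 x 55 x 40 mm, loose, standing beside the box; not part of the job. Origin at its underside.
- offcut: light wood offcut 75 x 50 x 45 mm, loose, standing beside the box; not part of the job. Origin at its underside.
- markers: open red marker case 190 x 130 x 22 mm, loose, standing elsewhere on the bench; not part of the job. Origin at its underside.
- mallet: hammer lying flat, loose, elsewhere on the bench; not part of the job.
- tape: roll of paper tape, 100 mm diameter, 24 mm tall, loose, standing elsewhere on the bench; not part of the job. Origin at its underside.
Mind the look-alikes: they are no part of the job. What is shaped like the lid but green is not meant.

How it is judged:
On the way, in this order (a step that is already met when the one before it is completed fails the run):
1. the lid is pushed home (within 5 mm) while the cam is still open (x of lid in the frame of case above 0.037 m and value of joint cam below 0.35 rad), for 0.2 s.
2. the cam is turned to its locked stop behind the lid (x of lid in the frame of case above 0.037 m and value of joint cam above 1.47 rad), for 0.2 s.
At the end, for the whole second after the job is handed in: The lid is within 5 mm of fully home, the cam is within 0.1 rad (6 degrees) of its locked stop, and both are at rest (all of step 2 and velocity of joint cam below 0.05 rad/s and linear speed of lid below 0.01 m/s); the robot touches nothing.
It fails at once if the lid is lifted or prised up (more than 6 mm) or tipped (z of lid in the frame of case above 0.066 m or angle between lid's own z axis and vertical above 0.1 rad).
It fails at once if another thing on the bench is moved more than 25 mm or lifted (distance of any of glue, cup, sander, offcut, markers, mallet, tape from where it was at the start of the episode above 0.025 m).
It also fails if it takes over 45 s, if anything falls off the work surface, if the arm or the gripper's body presses on something with over 40 N, if the wrist force passes 120 N, or if a joint passes its speed limit or range.

## Robot

A 6-joint arm with a two-finger parallel gripper is mounted at the origin on the work surface. World frame = base frame: x ahead of the robot, y to its left, z up, the work surface at z = 0. Lengths are in m, angles in rad, forces in N, time in s.
With the tool pointing down it reaches from about 0.15 to 0.775 m from the base axis. Payload 6.1 kg.
Tool frame: the origin (TCP) lies midway between the tips of the shut fingers; the grasp point (between the pads) lies 19 mm behind it; z points along the fingers, y is the direction in which the jaws open and shut (so a half turn about z gives the same grasp; the last joint's range is limited). The gripper opens to 85 mm and grips with 20 to 120 N. Pads are 22 mm wide; open, the fingers measure 114 mm over their backs; the gripper's body (76 mm by 85 mm) begins 54 mm behind the grasp point. The pads swing forward as they close: fully open they stand 13 mm farther back than shut.
Start: joints at [-1.35, 0.126, -0.04, 1.405, 0, 1.571], TCP at [0.115, -0.512, 0.231] pointing down, gripper open.
Joint ranges: [-2.72, 2.72], [-0.95, 1.95], [-1.27, 1.35], [-1.78, 2.02], [-1.46, 1.47], [-3.14, 3.14]. Speed limits (rad/s): [2.39, 2.39, 3.01, 3.14, 3.14, 3.14].

## Interface

Orientations are given as a unit quaternion [w, x, y, z].
In Python, from cell import bot, viewer, job gives the robot as it stands.
- The arm moves only by the shell command python3 -m handwheel 'ROWS'. ROWS is JSON, one flat list of numbers, 7 for each row, row after row: the turn, a rotation vector about the tool's x, y, z each as a share of pi rad, from -1 to 1, then the shift along the tool's x, y, z each as a share of 100 cm, from -1 to 1, then the closure, from 0 (fully open) to 1 (shut). In form: [ax, ay, az, tx, ty, tz, hand, ax, ay, az, tx, ty, tz, hand, ...]. A call has exactly 5 rows; each row is the pose to reach, as a shift and turn from the pose commanded when the call began, along the tool's axes at that moment, turning the shorter way round; what a row does not reach only later rows make up. A row lasts 1/8 s, in which the tool goes at most 62.5 mm and 10.7 degrees, less where a joint would pass 70% of its speed; a pose out of reach is approached as far as the arm can. A call with a number of a shift or a turn outside -1 to 1 is refused whole. A call with a gripper value outside its range is refused whole. The fingers move at their own pace and stop on an object; the grip force is fixed at half the most. Time passes only in rows, so rows that repeat a pose let the fingers close, or fill a call up. It gives the time, the measured TCP pose, the force and the opening at its end, in the units of the state.
- bot.read_state(): the state, without advancing time (a new reading comes with each control period).
- viewer.camera(name): name is "side" or "top"; returns a dict with "image" (480x640x3 uint8, red, green, blue), "range_z" (480x640 float32, m along the optical axis (not along the pixel's ray), 0 where there is no reading), "K" (3x3 intrinsics, pixels), "k1" (the pictures are not rectified: a ray, as slopes to the right and down, at radius r is drawn at 1 + k1 r^2 times it, then the intrinsics apply), "view" (4x4, takes a point from world to camera coordinates). Camera axes: x right, y down, z forward; pixel columns grow to the right and rows downward; lengths in m; the calibration is good to about 2 mm. A picture is of the moment at which its call begins.
- job.close_job(): hands the job in, once; it reports no verdict.
The state is a dict: "time": time; "joints": joint angles; "joint_velocities": joint speeds; "joint_torque": joint torques, N m; "eef_pos": TCP position; "ee_rot": TCP orientation; "force": force on the tool from outside, world axes, zero at the start; "wrist_torque": the same for the moment, N m; "gripper_width": opening from 0.0 (shut) to 1.0 (fully open).
Only numpy, scipy, OpenCV 4.12 (cv2) and the standard library are available. Lean on these libraries where they do the work, as an engineer would, in place of code of your own. Each camera call takes 0.05 s, during which the arm holds its last target.

## Working session

There is one attempt and no reset: what is moved stays moved. The work goes in short steps, Python scripts to look and compute and a shell command to move; the robot and the scene stay as the last step left them, time stands still between calls to the robot, and variables do not carry over. Pictures are saved under pics/ and viewed, and the job is handed in when it is done.

```bash
mkdir -p pics; ls
python3 - <<'E'
from cell import bot,viewer,job
import cv2,numpy as np
s=bot.read_state()
print({k:np.round(v,3).tolist() for k,v in s.items()})
for n in("top","side"):
    c=viewer.camera(n)
    cv2.imwrite(f"pics/{n}0.png",c["image"][:,:,::-1])
    print(n,c["K"],c["k1"],np.round(c["view"],4))
    np.savez(f"{n}0.npz",**{k:v for k,v in c.items()})
E
```

```text
pics
{'time': 0.0, 'joints': [-1.35, 0.126, -0.041, 1.405, -0.0, 1.571], 'joint_velocities': [0.001, -0.001, -0.001, -0.001, -0.0, -0.001], 'joint_torque': [-0.001, -43.592, 35.292, 0.017, 0.0, 0.0], 'eef_pos': [0.115, -0.512, 0.231], 'ee_rot': [-0.001, 0.994, 0.11, -0.0], 'force': [-0.033, -0.229, -0.456], 'wrist_torque': [-0.042, -0.019, -0.043], 'gripper_width': 0.999}
top [[514.53892396   0.         325.27455788]
 [  0.         514.53892396 251.33141388]
 [  0.           0.           1.        ]] -0.10227129433807543 [[-0.0185 -0.9997  0.0136 -0.0461]
 [-0.9983  0.0178 -0.0551  0.4663]
 [ 0.0549 -0.0146 -0.9984  1.3188]
 [ 0.      0.      0.      1.    ]]
side [[440.98078545   0.         322.2659168 ]
 [  0.         440.98078545 233.05267742]
 [  0.           0.           1.        ]] 0.009900246916652724 [[-0.943  -0.3328 -0.008   0.4297]
 [-0.1878  0.5515 -0.8128  0.1623]
 [ 0.2749 -0.7649 -0.5825  1.1229]
 [ 0.      0.      0.      1.    ]]
```

View pics/top0.png

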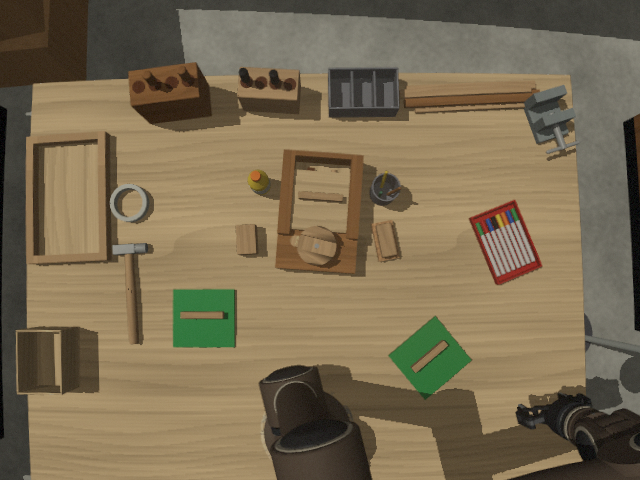

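View pics/side0.png

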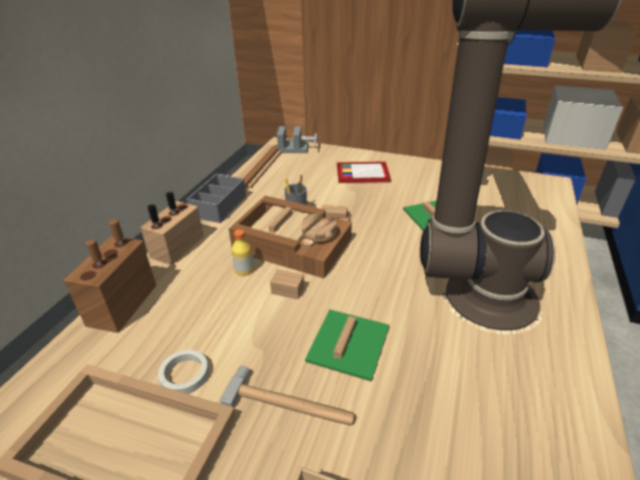

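The top view shows the box around (320,212), with the batten at (321,197) and the dial at (318,246). The glue is at (258,181), the cup at (385,189), and two blocks are at (247,240) and (386,242). I'll zoom in next.

```bash
cat > h.py <<'E'
import numpy as np,cv2
def px2ray(c,u,v):
    K=c["K"];k=float(c["k1"]);V=np.asarray(c["view"])
    d=np.array([(u-K[0,2])/K[0,0],(v-K[1,2])/K[1,1]])
    s=d.copy()
    for _ in range(20): s=d/(1+k*(s@s))
    R=V[:3,:3];t=V[:3,3]
    return -R.T@t, R.T@np.array([s[0],s[1],1])
def onz(c,u,v,z):
    o,d=px2ray(c,u,v); return o+d*(z-o[2])/d[2]
def proj(c,P):
    K=c["K"];k=float(c["k1"]);V=np.asarray(c["view"])
    p=V[:3,:3]@np.asarray(P,float)+V[:3,3];s=p[:2]/p[2];s=s*(1+k*(s@s))
    return K[0,0]*s[0]+K[0,2],K[1,1]*s[1]+K[1,2]
def crop(c,x0,y0,w,h,f,name):
    im=c["image"][y0:y0+h,x0:x0+w,::-1]
    cv2.imwrite(name,cv2.resize(im,None,fx=f,fy=f,interpolation=cv2.INTER_CUBIC))
E
python3 - <<'E'
from h import *
c=dict(np.load("top0.npz")); crop(c,250,140,150,140,5,"pics/top0c.png")
E
```

```text
(no output)
```

View pics/top0c.png

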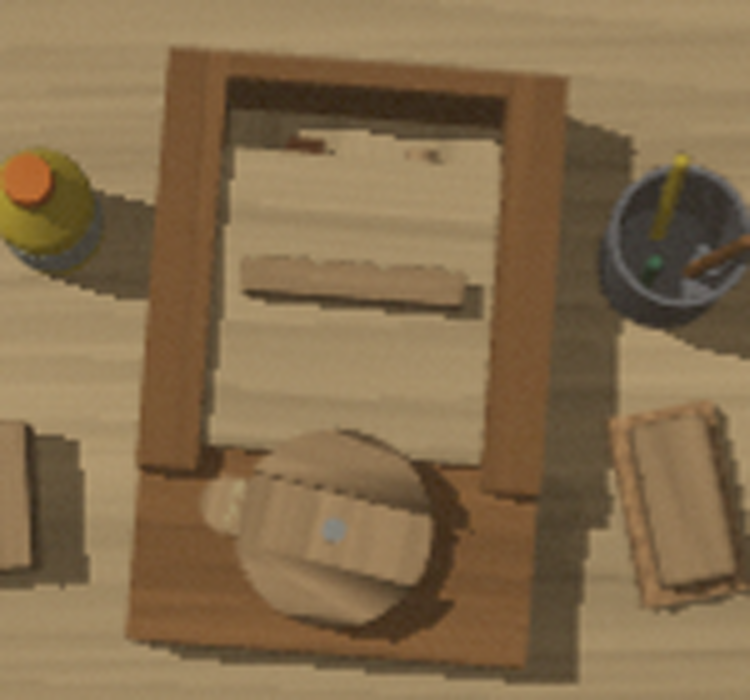

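The crop shows the box's far rail corners at (170,48) and (568,76), and its near deck corners at (127,638) and (524,667). The batten's near face runs from (243,292) to (465,305), and the dial's centre pin is at (333,530). The tongue points left.

Run:
```python
from h import *
c=dict(np.load("top0.npz"))
f=lambda u,v,z:onz(c,250+u/5,140+v/5,z)
A=f(170,48,.081);B=f(568,76,.081);C=f(127,638,.06);D=f(524,667,.06)
for n,p in zip("ABCD",(A,B,C,D)):print(n,p.round(4))
E1=(A+B)/2;E2=(C+D)/2
ax=(E1-E2)[:2];print("len",np.linalg.norm(ax),np.linalg.norm((A-B)[:2]),np.linalg.norm((C-D)[:2]))
y=((A-B)+(C-D))[:2]
th1=np.arctan2(ax[1],ax[0]);th2=np.arctan2(-y[0],y[1]);print("yaw",np.degrees([th1,th2]))
th=(th1+th2)/2
ex=np.array([np.cos(th),np.sin(th)]);ey=np.array([-ex[1],ex[0]])
O=(E1[:2]+E2[:2])/2+ex*.0175
print("O",O,"dial pred",O-.105*ex)
d=f(333,530,.085);print("pin",d)
loc=lambda p:((p[:2]-O)@ex,(p[:2]-O)@ey)
print("pin loc",loc(d))
for n,p in dict(bl=f(243,258,.092),br=f(466,272,.092),nl=f(245,290,.092),nr=f(463,304,.092),nl0=f(243,292,.07),lidnl=f(210,443,.07),lidnr=f(480,465,.07),lidfl=f(232,148,.07),lidfr=f(499,142,.07)).items():print(n,np.round(loc(p),4))
# slot edges direction at z=.103
for a,b in [((268,470),(432,516)),((240,545),(415,587))]:
    p,q=f(*a,.103),f(*b,.103);print(np.degrees(np.arctan2(*( (p-q)[1::-1])))-90-np.degrees(th))
R=c["range_z"];print(R[140:280,250:400].max())
np.savez("case.npz",O=O,th=th)
```

```text
A [0.7175 0.0446 0.081 ]
B [ 0.7002 -0.1536  0.081 ]
C [0.4245 0.0712 0.06  ]
D [ 0.4064 -0.1265  0.06  ]
len 0.2946412145577157 0.1990174778867467 0.1985237313074322
yaw [-5.23045828 -5.0980211 ]
O [ 0.57956557 -0.04263489] dial pred [ 0.47499179 -0.03318373]
pin [ 0.47493201 -0.03246985  0.085     ]
pin loc (np.float64(-0.10512379365841051), np.float64(0.0007056049770502023))
bl [0.0246 0.0544]
br [ 0.0258 -0.0552]
nl [0.0089 0.0522]
nr [ 0.0098 -0.0549]
nl0 [0.0113 0.0542]
lidnl [-0.0654  0.0649]
lidnr [-0.0666 -0.0697]
lidfl [0.0835 0.0653]
lidfr [ 0.0965 -0.0681]
-11.554126755856649
-9.370394212331254
1.3710768
```

The box is at about (0.5796, -0.0426) with yaw -5.2°. The cam sits at about 0.18 rad, and the lid is about 33 mm short. My plan is to push with the tool's y axis along the box's x, then enter the slot with the tool's y axis along it. Next I compute the approach.

```bash
cat > t.py <<'E'
from h import *
from scipy.spatial.transform import Rotation as Rn
import sys
from cell import bot
cs=np.load("case.npz");O=cs["O"];th=float(cs["th"])
ex=np.array([np.cos(th),np.sin(th)]);ey=np.array([-ex[1],ex[0]])
def cur():
    s=bot.read_state();q=s["ee_rot"];return s,np.array(s["eef_pos"]),Rn.from_quat([q[1],q[2],q[3],q[0]])
def W(lx,ly,z): return np.r_[O+lx*ex+ly*ey,z]
def tgt(P,yaw):  # yaw of tool x in box frame, deg
    s,p,R=cur()
    a=th+np.radians(yaw);x=np.array([np.cos(a),np.sin(a),0]);z=np.array([0,0,-1.]);T=Rn.from_matrix(np.c_[x,np.cross(z,x),z])
    return np.r_[(R.inv()*T).as_rotvec()/np.pi,R.inv().apply(P-p)].round(4)
def show():
    s,p,R=cur();x=R.as_matrix()[:,0]
    d=p[:2]-O
    print("t",round(float(s["time"]),2),"loc",np.round([d@ex,d@ey,p[2]],4),"yaw",round(np.degrees(np.arctan2(x[1],x[0])-th),1),"F",np.round(s["force"],1),"F.ex",round(float(np.dot(s["force"][:2],ex)),1),"g",round(float(s["gripper_width"]),2),"j6",round(float(s["joints"][5]),2))
E
python3 -c "
from t import *
show();print(tgt(W(-.022,0,.22),90))"
```

```text
t 0.1 loc [-0.4205 -0.5092  0.2306] yaw 17.8 F [-0.9 -0.8  0.8] F.ex -0.8 g 1.0 j6 1.57
[-4.000e-04 -3.000e-04 -4.010e-01  5.352e-01 -3.628e-01  1.110e-02]
```

```bash
python3 -m handwheel '[0,0,-0.05,0.05,-0.034,0,1, 0,0,-0.1,0.1,-0.068,0,1, 0,0,-0.15,0.15,-0.102,0,1, 0,0,-0.2,0.2,-0.136,0,1, 0,0,-0.2,0.25,-0.17,0,1]'; python3 -c "
from t import *
show();print(tgt(W(-.022,0,.2),90))"
```

```text
time: 0.72
eef_pos: [0.3225, -0.2899, 0.2311]
ee_rot: [-0.0, 0.911, 0.412, 0.0]
force: [0.5, -0.2, -0.4]
gripper_width: 0.002
t 0.72 loc [-0.2337 -0.2694  0.2311] yaw 53.9 F [ 0.5 -0.2 -0.4] F.ex 0.5 g 0.0 j6 1.56
[-0.     -0.     -0.2008  0.3425  0.0121  0.0311]
```

```bash
python3 -m handwheel '[0,0,-0.05,0.06,0,0,1, 0,0,-0.1,0.12,0,0,1, 0,0,-0.15,0.18,0.005,0.01,1, 0,0,-0.2,0.24,0.01,0.02,1, 0,0,-0.2008,0.29,0.012,0.03,1]'; python3 -c "
from t import *
show();print(tgt(W(-.022,0,.12),90))"
```

```text
time: 1.35
eef_pos: [0.5235, -0.0799, 0.2006]
ee_rot: [-0.0, 0.738, 0.675, -0.0]
force: [-0.7, -1.0, -0.0]
gripper_width: 0.001
t 1.35 loc [-0.0525 -0.0422  0.2006] yaw 90.1 F [-0.7 -1.  -0. ] F.ex -0.6 g 0.0 j6 1.51
[-0.0001  0.      0.0005  0.0421  0.0306  0.0805]
```

```bash
python3 -m handwheel '[0,0,0,0.02,-0.015,0.01,1, 0,0,0,0.035,-0.03,0.02,1, 0,0,0,0.043,-0.03,0.02,1, 0,0,0,0.043,-0.03,0.02,1, 0,0,0,0.043,-0.03,0.02,1]'; python3 -c "
from t import *
show();print(tgt(W(-.022,0,.079),90))"
```

```text
time: 1.98
eef_pos: [0.4969, -0.0368, 0.1817]
ee_rot: [0.0, 0.739, 0.674, 0.0]
force: [0.0, 0.3, -0.2]
gripper_width: -0.001
t 1.98 loc [-0.0828 -0.0016  0.1817] yaw 89.9 F [ 0.   0.3 -0.2] F.ex -0.0 g -0.0 j6 1.59
[ 3.000e-04  1.000e-04 -4.000e-04  1.700e-03  6.070e-02  1.028e-01]
```

I guessed the y sign wrong there, which did no harm. Tool +y is box +x. Now I move over the gap and then down.

```bash
python3 -m handwheel '[0,0,0,0.0017,0.04,0,1, 0,0,0,0.0017,0.061,0.03,1, 0,0,0,0.0017,0.061,0.05,1, 0,0,0,0.0017,0.061,0.06,1, 0,0,0,0.0017,0.061,0.06,1]'; python3 -c "
from t import *
from cell import viewer
show();print(tgt(W(-.022,0,.079),90))
for n in('top','side'):
    c=viewer.camera(n);cv2.imwrite('pics/%s1.png'%n,c['image'][:,:,::-1])
    if n=='side': crop(c,210,170,170,130,4,'pics/side1c.png')"
```

```text
time: 2.6
eef_pos: [0.5569, -0.0405, 0.121]
ee_rot: [-0.0, 0.739, 0.674, -0.0]
force: [-0.1, 1.0, 0.5]
gripper_width: -0.002
t 2.6 loc [-2.28e-02  1.00e-04  1.21e-01] yaw 89.9 F [-0.1  1.   0.5] F.ex -0.2 g -0.0 j6 1.59
[-0.0003  0.     -0.0004 -0.      0.0008  0.042 ]
```

View pics/side1c.png

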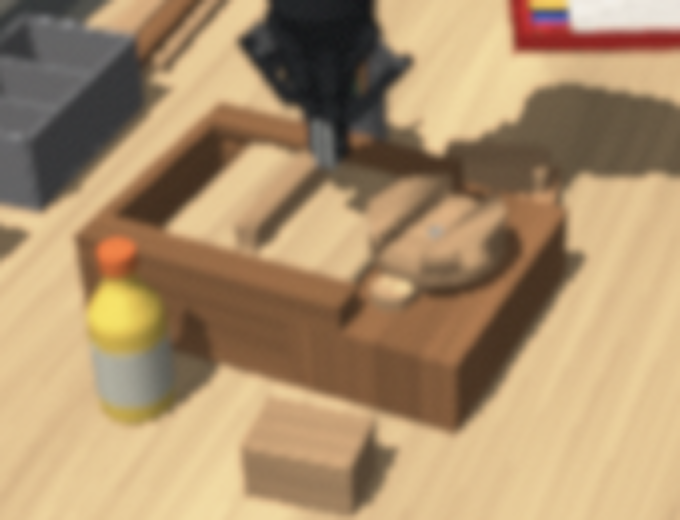

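The fingertips at (325,150) hang above the lid, between the batten and the dial. I descend 40 mm and then push slowly.

```bash
python3 -m handwheel '[0,0,0,0,0,0.02,1, 0,0,0,0,0,0.04,1, 0,0,0,0,0,0.04,1, 0,0,0,0,0.008,0.04,1, 0,0,0,0,0.014,0.04,1]'; python3 -c "
from t import *
show();print(tgt(W(.0265,0,.081),90))"
```

```text
time: 3.32
eef_pos: [0.5726, -0.0415, 0.0827]
ee_rot: [0.001, 0.738, 0.674, 0.001]
force: [-0.5, 0.7, -0.4]
gripper_width: -0.001
t 3.33 loc [-0.007   0.0005  0.0827] yaw 90.0 F [-0.5  0.7 -0.4] F.ex -0.6 g -0.0 j6 1.59
[ 0.0008 -0.     -0.0002 -0.0004  0.0335  0.0018]
```

```bash
python3 -m handwheel '[0,0,0,0,0.006,0.002,1, 0,0,0,0,0.012,0.002,1, 0,0,0,0,0.018,0.002,1, 0,0,0,0,0.024,0.002,1, 0,0,0,0,0.029,0.002,1]'; python3 -c "
from t import *
show()"
```

```text
time: 3.95
eef_pos: [0.6004, -0.0441, 0.0792]
ee_rot: [-0.0, 0.738, 0.674, -0.0]
force: [-2.0, -0.1, 1.7]
gripper_width: 0.001
t 3.95 loc [0.0209 0.0004 0.0792] yaw 90.0 F [-2.  -0.1  1.7] F.ex -1.9 g 0.0 j6 1.59
```

```bash
python3 -m handwheel '[0,0,0,0,0.003,-0.001,1, 0,0,0,0,0.005,-0.001,1, 0,0,0,0,0.006,-0.001,1, 0,0,0,0,0.007,-0.001,1, 0,0,0,0,0.007,-0.001,1]'; python3 -c "
from t import *
show()"
```

```text
time: 4.58
eef_pos: [0.6071, -0.0447, 0.0803]
ee_rot: [0.0, 0.738, 0.674, 0.0]
force: [-1.1, -0.5, 0.1]
gripper_width: -0.001
t 4.58 loc [0.0276 0.0004 0.0803] yaw 90.0 F [-1.1 -0.5  0.1] F.ex -1.0 g -0.0 j6 1.59
```

```bash
python3 -m handwheel '[0,0,0,0,0.001,0,1, 0,0,0,0,0.002,0,1, 0,0,0,0,0.003,0,1, 0,0,0,0,0.004,0,1, 0,0,0,0,0.004,0,1]'; python3 -c "
from t import *
from cell import viewer
show()
c=viewer.camera('top');crop(c,250,140,150,140,5,'pics/top2c.png');c=viewer.camera('side');crop(c,210,170,170,130,4,'pics/side2c.png')"
```

```text
time: 5.2
eef_pos: [0.6094, -0.0449, 0.0802]
ee_rot: [-0.001, 0.738, 0.674, -0.001]
force: [-7.7, 0.6, 3.4]
gripper_width: 0.004
t 5.2 loc [0.0299 0.0005 0.0802] yaw 90.0 F [-7.7  0.6  3.4] F.ex -7.7 g 0.0 j6 1.59
```

View pics/side2c.png

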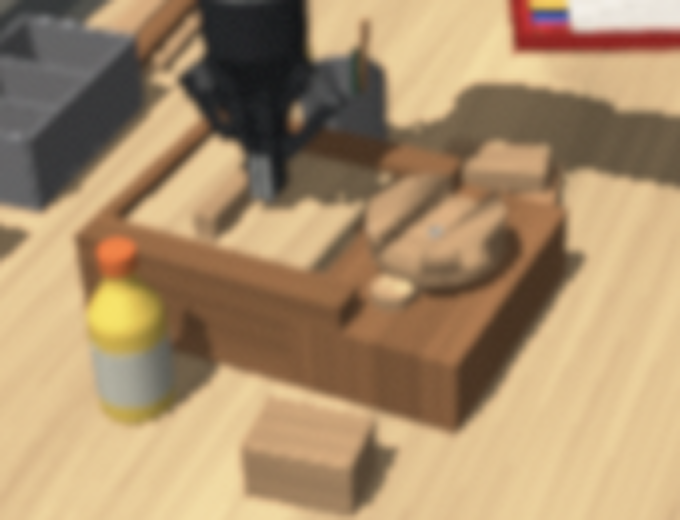

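View pics/top2c.png

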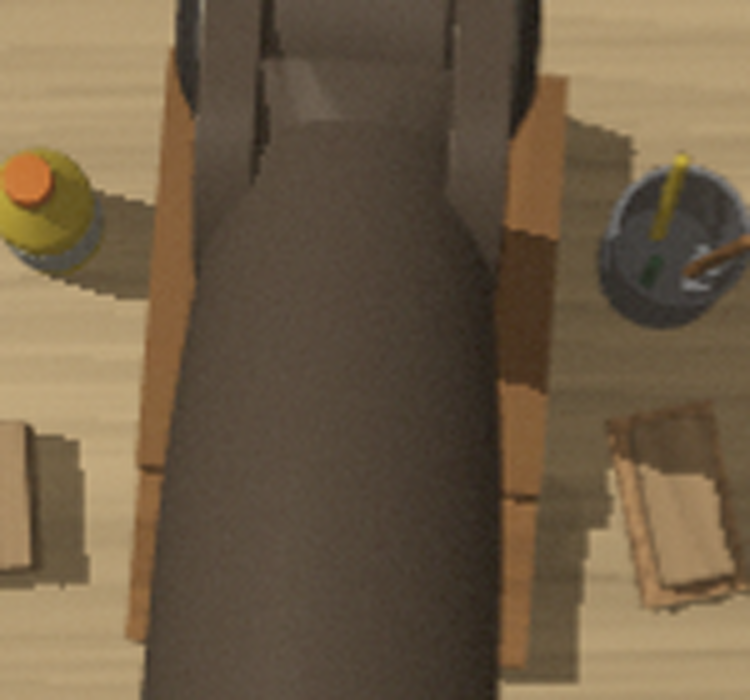

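The side view shows the lid close to the end wall, its far edge at about (135,215). The top view is hidden by the arm. The force is rising to 7.7 N while the tool stalls, so I press a little more to confirm.

```bash
python3 -m handwheel '[0,0,0,0,0.001,0,1, 0,0,0,0,0.002,0,1, 0,0,0,0,0.003,0,1, 0,0,0,0,0.003,0,1, 0,0,0,0,0.003,0,1]'; python3 -c "
from t import *
show()"
```

```text
time: 5.92
eef_pos: [0.6096, -0.0449, 0.0801]
ee_rot: [-0.003, 0.738, 0.674, -0.003]
force: [-16.7, 2.1, 8.1]
gripper_width: -0.001
t 5.92 loc [0.0301 0.0005 0.0801] yaw 90.0 F [-16.7   2.1   8.1] F.ex -16.8 g -0.0 j6 1.59
```

The tool stalled at 0.0301 with 17 N, so the lid is home. I back off, rise, and get a view of the dial.

```bash
python3 -m handwheel '[0,0,0,0,-0.01,0,1, 0,0,0,0,-0.02,-0.01,1, 0,0,0,0,-0.02,-0.06,1, 0,0,-0.05,0,-0.05,-0.08,1, 0,0,-0.1,-0.03,-0.1,-0.08,1]'; python3 -c "
from t import *
show();print(tgt(W(-.105+.0055,.0295,.13),169.5))"
```

```text
time: 6.55
eef_pos: [0.5135, -0.0657, 0.1632]
ee_rot: [0.003, 0.621, 0.784, 0.002]
force: [-0.1, -1.6, 0.5]
gripper_width: -0.002
t 6.55 loc [-0.0637 -0.0289  0.1632] yaw 108.4 F [-0.1 -1.6  0.5] F.ex 0.0 g -0.0 j6 1.21
[ 0.0014  0.0016 -0.3394  0.0668 -0.0157  0.033 ]
```

```bash
python3 -m handwheel '[0,0,-0.055,0.02,-0.005,0,1, 0,0,-0.11,0.04,-0.01,0,1, 0,0,-0.165,0.06,-0.0157,0,1, 0,0,-0.22,0.0668,-0.0157,0,1, 0,0,-0.275,0.0668,-0.0157,0,1]'; python3 -c "
from t import *
show();print(tgt(W(-.105+.0055,.0295,.13),169.5))"
```

```text
time: 7.18
eef_pos: [0.4818, -0.0039, 0.1615]
ee_rot: [0.001, 0.236, 0.972, 0.0]
force: [0.8, 0.2, -0.8]
gripper_width: 0.001
t 7.17 loc [-0.1009  0.0297  0.1615] yaw 157.8 F [ 0.8  0.2 -0.8] F.ex 0.8 g 0.0 j6 0.47
[ 0.0003  0.0008 -0.0648 -0.0013  0.0002  0.0315]
```

```bash
python3 -m handwheel '[0,0,-0.055,-0.0013,0,0.01,1, 0,0,-0.065,-0.0013,0,0.03,1, 0,0,-0.065,-0.0013,0,0.04,1, 0,0,-0.065,-0.0013,0,0.043,1, 0,0,-0.065,-0.0013,0,0.043,1]'; python3 -c "
from t import *
from cell import viewer
show();print(tgt(W(-.105+.0055,.0295,.09),169.5))
c=viewer.camera('side');crop(c,210,170,170,130,4,'pics/side3c.png');c=viewer.camera('top');crop(c,250,140,150,140,5,'pics/top3c.png')"
```

```text
time: 7.8
eef_pos: [0.4829, -0.0051, 0.1177]
ee_rot: [0.0, 0.139, 0.99, 0.0]
force: [-0.6, -0.7, 0.1]
gripper_width: 0.002
t 7.8 loc [-0.0997  0.0287  0.1177] yaw 169.1 F [-0.6 -0.7  0.1] F.ex -0.5 g 0.0 j6 0.27
[ 0.0001  0.0002 -0.002   0.      0.0008  0.0277]
```

View pics/side3c.png

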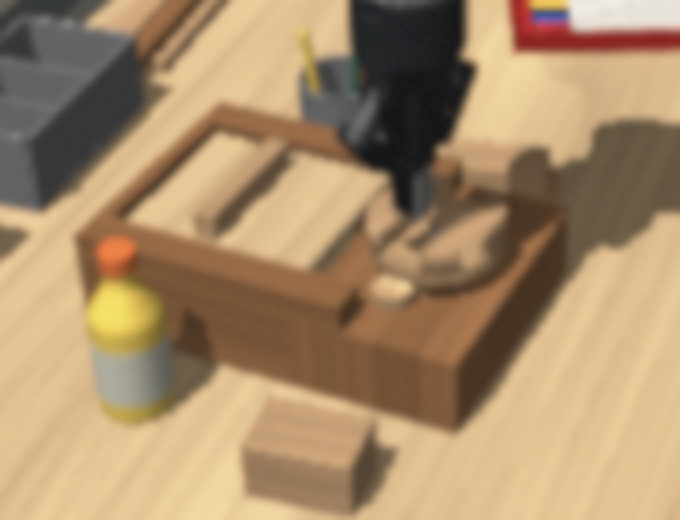

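View pics/top3c.png

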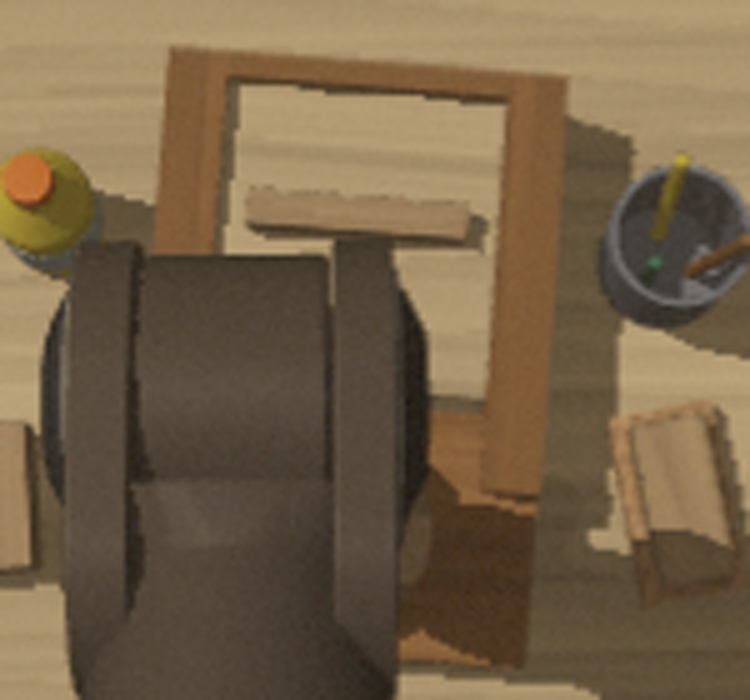

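In the top view the lid is flush with the end wall: no gap shows at (370,90), and the batten's near face is at about y=235. In the side view the fingertip at (415,210) hangs above the dial. I check where that projects before descending.

```bash
python3 -c "
from t import *
c=dict(np.load('side0.npz'))
s,p,R=cur()
for n,P in dict(tip=p,below=np.r_[p[:2],.085],axis=W(-.105,0,.085),tongue=W(-.105+.012,.067,.07)).items():
  u,v=proj(c,P);print(n,(u-210)*4,(v-170)*4)"
```

```text
tip 411.80575616121837 212.08561763254602
below 412.7803065363655 251.75802643650536
axis 437.74967589810194 231.69095471625974
tongue 380.1934512208568 297.64348378747854
```

The projections agree with the pictures. I descend 27 mm into the slot.

```bash
python3 -m handwheel '[0,0,0,0,0.001,0.008,1, 0,0,0,0,0.001,0.015,1, 0,0,0,0,0.001,0.021,1, 0,0,0,0,0.001,0.027,1, 0,0,0,0,0.001,0.027,1]'; python3 -c "
from t import *
show()"
```

```text
time: 8.52
eef_pos: [0.4825, -0.0041, 0.0896]
ee_rot: [-0.001, 0.139, 0.99, -0.0]
force: [-0.2, -0.0, 0.3]
gripper_width: 0.004
t 8.53 loc [-0.1001  0.0296  0.0896] yaw 169.2 F [-0.2 -0.   0.3] F.ex -0.2 g 0.0 j6 0.27
```

The tip is in the slot and touches nothing. Now I compute the arc: 30 mm radius, with a sideways lead that takes up the slot clearance.

```bash
cat > arc.py <<'E'
from t import *
def arc(seq):
    for psi,off in seq:
        a=np.radians(psi);l=np.array([-.105,0])+.030*np.array([np.sin(a),np.cos(a)])+off*np.array([np.cos(a),-np.sin(a)])
        print(psi,tgt(W(l[0],l[1],.0895),180-psi))
E
python3 -c "
from arc import *
arc([(12,.004),(18,.0085),(26,.0085),(34,.0085),(42,.0085)])"
```

```text
12 [-0.0001 -0.0004  0.0064 -0.0054 -0.0001  0.0001]
18 [-0.0001 -0.0004  0.0398 -0.0129 -0.0013  0.0001]
26 [-0.0001 -0.0003  0.0842 -0.0168 -0.0033  0.0001]
34 [-2.000e-04 -3.000e-04  1.286e-01 -2.040e-02 -5.800e-03  1.000e-04]
42 [-2.000e-04 -3.000e-04  1.731e-01 -2.360e-02 -8.800e-03  1.000e-04]
```

```bash
python3 -m handwheel '[0,0,0.0064,-0.0054,0,0,1, 0,0,0.04,-0.013,-0.0013,0,1, 0,0,0.084,-0.0168,-0.0033,0,1, 0,0,0.1286,-0.0204,-0.0058,0,1, 0,0,0.173,-0.0236,-0.0088,0,1]'; python3 -c "
from arc import *
show()
arc([(50,.0085),(58,.0085),(66,.0085),(74,.0085),(82,.0085)])"
```

```text
time: 9.15
eef_pos: [0.5021, -0.0181, 0.0902]
ee_rot: [-0.002, 0.402, 0.916, 0.001]
force: [-5.8, 4.8, 3.3]
gripper_width: -0.0
t 9.15 loc [-0.0794  0.0175  0.0902] yaw 137.7 F [-5.8  4.8  3.3] F.ex -6.3 g -0.0 j6 0.79
50 [-0.0001 -0.0012  0.043  -0.0052 -0.0016  0.0007]
58 [-0.0002 -0.0012  0.0875 -0.0091 -0.0036  0.0007]
66 [-0.0003 -0.0012  0.1319 -0.0126 -0.0061  0.0007]
74 [-0.0004 -0.0012  0.1764 -0.0158 -0.0091  0.0007]
82 [-0.0005 -0.0011  0.2208 -0.0185 -0.0125  0.0007]
```

```bash
python3 -m handwheel '[0,0,0.043,-0.0048,-0.0016,0,1, 0,0,0.0875,-0.0087,-0.0036,0,1, 0,0,0.132,-0.0122,-0.0061,0,1, 0,0,0.176,-0.0153,-0.0091,0,1, 0,0,0.22,-0.018,-0.0125,0,1]'; python3 -c "
from arc import *
show()
arc([(86,.009),(90,.009),(90,.010),(90,.011),(90,.012)])"
```

```text
time: 9.78
eef_pos: [0.5052, -0.0385, 0.0902]
ee_rot: [-0.003, 0.688, 0.726, 0.001]
force: [-4.4, 11.0, 2.6]
gripper_width: -0.002
t 9.78 loc [-0.0744 -0.0025  0.0902] yaw 98.2 F [-4.4 11.   2.6] F.ex -5.4 g -0.0 j6 1.44
86 [-0.0007 -0.0019  0.0233 -0.0043 -0.0006  0.0007]
90 [-0.0008 -0.0019  0.0455 -0.0063 -0.0015  0.0007]
90 [-0.0008 -0.0019  0.0455 -0.0073 -0.0016  0.0007]
90 [-0.0008 -0.0019  0.0455 -0.0083 -0.0018  0.0007]
90 [-0.0008 -0.0019  0.0455 -0.0093 -0.0019  0.0007]
```

```bash
python3 -m handwheel '[0,0,0.023,-0.0035,-0.0006,0,1, 0,0,0.0455,-0.0055,-0.0015,0,1, 0,0,0.0455,-0.0065,-0.0016,0,1, 0,0,0.0455,-0.0065,-0.0016,0,1, 0,0,0.0455,-0.0065,-0.0016,0,1]'; python3 -c "
from arc import *
from cell import viewer
show()
c=viewer.camera('side');crop(c,210,170,170,130,4,'pics/side4c.png')"
```

```text
time: 10.4
eef_pos: [0.5042, -0.0425, 0.0903]
ee_rot: [-0.005, 0.736, 0.677, 0.003]
force: [-4.0, 18.2, 3.5]
gripper_width: -0.001
t 10.4 loc [-0.0751 -0.0067  0.0903] yaw 90.3 F [-4.  18.2  3.5] F.ex -5.7 g -0.0 j6 1.56
```

View pics/side4c.png

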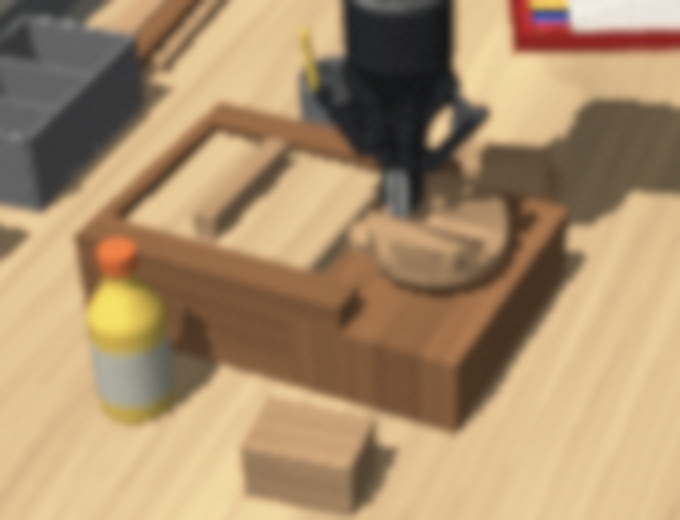

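The side view shows the tongue at (365,232) pointing at the lid. The force has risen to 18 N, well above the dial's friction. I nudge 2 mm more to confirm the stop.

```bash
python3 -m handwheel '[0,0,0,-0.001,0,0,1, 0,0,0,-0.002,0,0,1, 0,0,0,-0.002,0,0,1, 0,0,0,-0.002,0,0,1, 0,0,0,-0.002,0,0,1]'; python3 -c "
from arc import *
show()"
```

```text
time: 11.08
eef_pos: [0.5042, -0.0426, 0.0903]
ee_rot: [-0.006, 0.736, 0.677, 0.005]
force: [-2.3, 26.6, 3.1]
gripper_width: 0.002
t 11.07 loc [-0.0751 -0.0068  0.0903] yaw 90.4 F [-2.3 26.6  3.1] F.ex -4.7 g 0.0 j6 1.56
```

It moved only 0.1 mm while the force went to 27 N, so the dial is at its stop. I centre in the slot, lift out and retreat to look.

```bash
python3 -m handwheel '[0,0,0,0.004,0,0,1, 0,0,0,0.008,0,0,1, 0,0,0,0.008,0,-0.01,1, 0,0,0,0.008,0,-0.06,1, 0,0,0,0.008,0,-0.12,1]' && python3 -c "
from arc import *
show()"; python3 -m handwheel '[0,0,0,0.06,0,0,1, 0,0,0,0.12,0,0,1, 0,0,0,0.18,-0.03,0,1, 0,0,0,0.24,-0.06,0,1, 0,0,0,0.24,-0.06,0,1]'; python3 -c "
from arc import *
show()
from cell import viewer
c=viewer.camera('top');np.savez('top5.npz',**c);crop(c,250,140,150,140,5,'pics/top5c.png');cv2.imwrite('pics/top5.png',c['image'][:,:,::-1])"
```

```text
time: 11.7
eef_pos: [0.5051, -0.0418, 0.2116]
ee_rot: [-0.0, 0.737, 0.676, -0.001]
force: [1.3, 0.1, -0.5]
gripper_width: 0.003
t 11.7 loc [-0.0742 -0.0059  0.2116] yaw 90.2 F [ 1.3  0.1 -0.5] F.ex 1.2 g 0.0 j6 1.58
time: 12.32
eef_pos: [0.4656, 0.2056, 0.2113]
ee_rot: [0.0, 0.735, 0.678, 0.001]
force: [0.1, -0.8, 0.2]
gripper_width: -0.002
t 12.32 loc [-0.1358  0.237   0.2113] yaw 90.5 F [ 0.1 -0.8  0.2] F.ex 0.2 g -0.0 j6 2.07
```

View pics/top5c.png

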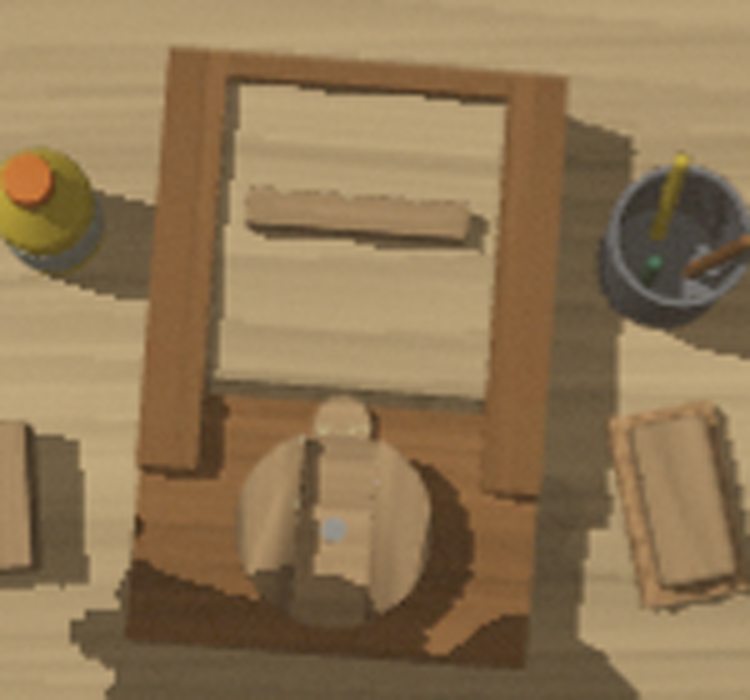

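View pics/top5.png

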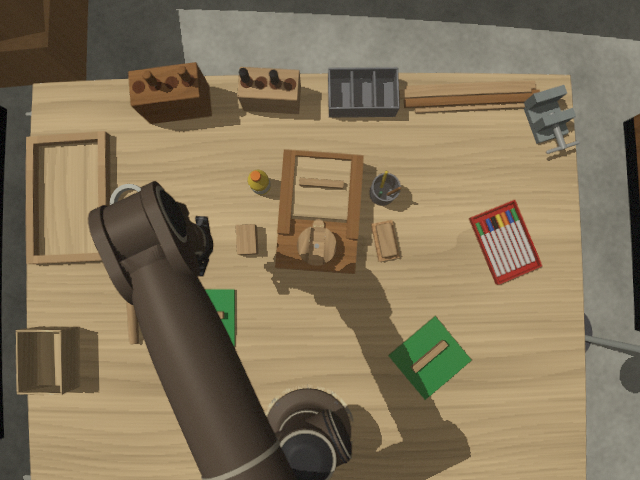

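The crop shows the tongue tip at (345,398) pointing at the lid, the lid's near edge at (215,383)–(482,405), and the slot running lengthwise. The other things look unmoved. I check the numbers.

```bash
python3 -c "
from t import *
c=dict(np.load('top5.npz'))
f=lambda u,v,z:onz(c,250+u/5,140+v/5,z)
loc=lambda p:np.round([(p[:2]-O)@ex,(p[:2]-O)@ey],4)
for n,p in dict(lidl=f(216,380,.07),lidr=f(482,402,.07),bl=f(247,224,.092),br=f(466,238,.092),tongue=f(345,398,.07),tl=f(316,420,.07),tr=f(371,424,.07)).items():print(n,loc(p))
for a,b in [((303,437),(292,600)),((380,450),(370,612))]:
    p,q=f(*a,.103),f(*b,.103);d=loc(p)-loc(q);print('cam',90-np.degrees(np.arctan2(d[1],d[0])))
t=loc(f(345,398,.07))-[-.105,.0];print('tongue',90-np.degrees(np.arctan2(t[1],t[0])))
a=dict(np.load('top0.npz'))['image'].astype(int);b=c['image'].astype(int)
for n,(x0,y0,x1,y1) in dict(glue=(245,165,275,195),cup=(368,172,402,208),sander=(370,218,402,264),offcut=(233,222,262,258)).items():print(n,np.abs(a-b)[y0:y1,x0:x1].mean().round(1))"
```

```text
lidl [-0.0338  0.0643]
lidr [-0.0351 -0.0685]
bl [0.0416 0.0537]
br [ 0.0426 -0.0541]
tongue [-0.0381 -0.0004]
tl [-0.0501  0.0132]
tr [-0.0501 -0.0142]
cam 89.63783175461987
cam 89.41611417995652
tongue 90.34257158006618
glue 12.9
cup 10.5
sander 13.4
offcut 13.2
```

```bash
python3 -c "
from cell import job
print(job.close_job())"
```

```text
the job is handed in; nothing more can be done
None
```

The lid is closed and locked, and I handed the job in at about 12.4 s with the arm clear of everything; the hand-in gives no verdict.

- **Lid:** I pushed it home by the batten with shut fingertips until it stalled against the end wall at about 17 N. The last top view puts its origin at about x = +0.041 m, against 0.042 m fully home, with no gap at the wall.
- **Cam:** I then turned the dial clockwise with a fingertip in its slot until it stalled at its stop at about 27 N. The last view measures it at 89.4–90.3°, with the tongue pointing straight at the lid.
- **Other things:** the glue, cup, sander, offcut and markers look unmoved in the last top view. The pixel comparison I ran on the first four was inconclusive: it showed a similar difference of 10–13 grey levels at all four, and I had no unchanged patch to compare it with. The mallet and tape were partly hidden by the arm in that view, so I did not check them; the arm never went down near them.

One early move over the box went the wrong way in y because I guessed the sign. It was in free air and touched nothing.

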